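# Clamp a clear block in a drilling fixture

### The job

The clear plastic block lying loose on the drilling fixture has to be held for drilling. Push it with the fingertips across the dark seat plate until its long side is flat against the side fence, then push the clamp's black-gripped lever over past its dead point until it snaps into lock, so that the plunger holds the block tight against the end stop. Only push: do not pick the block up, and leave the second block, the tape ring and the small jar beside the fixture where they are.

Things in the scene. Friction and masses are not known exactly. Their poses are not given: they have to be found in the camera images.
- fixture: Drilling fixture, fixed. Frame at bench level: x from clamp to end stop, y to the side fence, z up. In mm: plywood base x -151..119, y -126..58, z 0..10; dark seat plate x -11..115, y -122..28, top z 20; side fence face at y 28, x 0..100; end stop face at x 90, y -12..32; both aluminium bars, top z 34 (screws 37). Seated block: centre x 52, y 0. Clamp frame: x -139..-26, y +-26, up to z 41.
- block: Clear acrylic block with a white patch on top, to be clamped, 76 x 56 x 14 mm, 0.05 to 0.1 kg, loose on the seat plate (underside at z 20 mm, top at 34 mm above the bench), 55 to 85 mm from its seat towards the open (-y) side and up to 9 deg askew. Origin at the centre of its underside; own y axis along the 76 mm, roughly along the fence; z up.
- lever (a joint): Clamp lever, rad, hinged at lever_pivot about the fixture's y axis. At angle q its arm points 1.833-q rad above the fixture's +x: 0 = open, leaning 15 deg back. Pushing it towards the block and down drives the plunger 25 mm; it meets the seated block at about 0.9, gets stiffer (2 to 4 N at the grip) up to the dead point 1.309, then snaps to the lock stop 1.449. Let go at 1.2 or less it springs back.
- lever_pivot (a point): Lever's pivot pin, 28 mm above the bench, at x -126, y 0 mm in the fixture's frame.
- lever_grip (a point): Centre of the ball end of the lever's black rubber grip, 100 mm from the pivot. The grip is a round rod of 19 mm diameter with round end, from 50 to 109.5 mm along the arm. This point is about 125 mm above the bench when open, 65 mm when locked.
- spare_block: A second, equal clear block, lying loose on the bench beside the fixture: not to be touched. Origin at the centre of its underside.
- tape: Ring of white tape, 56 mm across, 13 mm high, lying loose on the bench on the fence side: not to be touched. Origin at the centre of its underside.
- dye_jar: Small closed jar, 32 mm across, 20 mm high, loose on the bench near the open side: not to be touched. Origin at the centre of its underside.
- tip: Rubber tip of the clamp's plunger; origin at the centre of its front face, 15 mm across, 28 mm above the bench; looks along the fixture's +x. Springs back up to 7 mm at 20 N/mm. At x -7 mm in the fixture's frame with the lever open, at x 14 against the seated block in the lock.
Not all that is in view belongs to the job. What is shaped like the block but turquoise is not meant.

How it is judged:
By the outcome, as a careful person would: the job done as asked, in the order asked, and still so for the second after the job is handed in, with the robot touching nothing.
It also fails if it takes over 48 s, if anything falls off the work surface, if the arm or the gripper's body presses on something with over 40 N, if the wrist force passes 120 N, or if a joint passes its speed limit or range.

### The arm

A 7-joint arm with a two-finger parallel gripper is mounted at the origin on a cart in front of the work surface, level with it; the furniture and walls round the work are solid. World frame = base frame: x ahead of the robot, y to its left, z up, the work surface at z = 0. Lengths are in mm, angles in rad, forces in N, time in s.
With the tool pointing down it reaches from about 400 to 875 mm from the base axis. Payload 4.4 kg.
Tool frame: the origin (TCP) lies midway between the tips of the shut fingers; the grasp point (between the pads) lies 19 mm behind it; z points along the fingers, y is the line along which they close (so a half turn about z gives the same grasp; the last joint's range is limited). The gripper opens to 85 mm and grips with 20 to 120 N. Pads are 22 mm wide; open, the fingers measure 114 mm over their backs; the gripper's body (76 mm by 85 mm) begins 54 mm behind the grasp point. The pads swing forward as they close: fully open they stand 13 mm farther back than shut.
Start: joints at [1.188, 0.628, 0.038, 1.517, -0.027, 0.996, -0.02], TCP at [202.521, -617.659, 231.313] pointing down, gripper open.
Joint ranges: [-3.06, 3.06], [-0.37, 2.12], [-1.25, 1.32], [0.18, 2.47], [-1.1, 4.24], [0.23, 1.98], [-2.94, 2.94]. Speed limits (rad/s): [2.57, 2.57, 3.14, 3.14, 3.14, 3.14, 3.14].

### API

Orientations are given as [roll, pitch, yaw] about the fixed x, y, z axes, in that order (R = Rz(yaw) Ry(pitch) Rx(roll)).
In Python, from cell import read_state, get_image, finish_job gives the robot as it stands.
- The arm moves only by the tool send_rows, never from a script. Its argument "series" is a list of rows, each an object of numbers: "ax", "ay", "az": the turn, a rotation vector about the tool's x, y, z in rad; "dx", "dy", "dz": the shift along the tool's x, y, z in cm; "hand": the closure, from 0 (fully open) to 1 (shut). In form: [{"ax": .., "ay": .., "az": .., "dx": .., "dy": .., "dz": .., "hand": ..}, ...]. A call has 1 to 10 rows; each row is the pose to reach, as a shift and turn from the pose commanded when the call began, along the tool's axes at that moment; what a row does not reach only later rows make up. A row lasts 1/10 s, in which the tool goes at most 50 mm and 8.59 degrees, less where a joint would pass 70% of its speed; a pose out of reach is approached as far as the arm can. A call with a gripper value outside its range is refused whole. The fingers move at their own pace and stop on an object; the grip force is fixed at half the most. Time passes only in rows, so rows that repeat a pose let the fingers close. It gives the time, the measured TCP pose, the force, the opening and the grip force at its end, in the units of the state.
- read_state(): the state, without advancing time (a new reading comes with each control period).
- get_image(name): name is "scene" or "top"; returns a dict with "pixels" (480x640x3 uint8, red, green, blue), "mtx" (3x3 intrinsics, pixels), "R" (3x3) and "t" (3): a world point X has camera coordinates R X + t. Camera axes: x right, y down, z forward; pixel columns grow to the right and rows downward; lengths in mm; the calibration is good to about 2 mm. A picture is of the moment at which its call begins. There is no depth.
- finish_job(): hands the job in; it is judged then, once.
The state is a dict: "clock": time; "qpos": joint angles; "qd": joint speeds; "tau": joint torques, N m; "eef_pos": TCP position; "tool_rot": TCP orientation; "force": force on the tool from outside, world axes, zero at the start; "torque": the same for the moment, N m; "width": finger opening in mm; "gripper_force": force on a finger pad.
Only numpy, scipy, OpenCV 4.12 (cv2) and the standard library are available. Lean on these libraries where they do the work, as an engineer would, in place of code of your own. Each camera call takes 0.05 s, during which the arm holds its last target. There are 200 camera calls.

## Working session

There is one attempt and no reset: what is moved stays moved. The work goes in short steps, Python scripts to look and compute and a tool call to move; the robot and the scene stay as the last step left them, time stands still between calls to the robot, and variables do not carry over. Pictures are saved under pics/ and viewed, at most 10 in all, crops included, and the job is handed in when it is done.

Besides the shell and the picture viewer there is one more tool, called after ">>>" in YAML: its name, and indented under it one key for each argument. send_rows: Moves the arm, as the interface text tells. Its arguments: {"type":"object","properties":{"series":{"type":"array","items":{"type":"object","properties":{"ax":{"type":"number"},"ay":{"type":"number"},"az":{"type":"number"},"dx":{"type":"number"},"dy":{"type":"number"},"dz":{"type":"number"},"hand":{"type":"number"}}}}},"required":["series"]}

```bash
mkdir -p pics; ls
python3 - <<'E'
from cell import *
import cv2
s=read_state();print(s)
for n in("top","scene"):
    d=get_image(n);cv2.imwrite(f"pics/{n}0.png",d["pixels"][:,:,::-1]);print(d["mtx"],d["R"],d["t"])
E
```

```text
pics
{'clock': 0.0, 'qpos': array([ 1.18820659,  0.62932584,  0.03844662,  1.51837235, -0.02699675,
        0.9963014 , -0.02000606]), 'qd': array([-0.00033882, -0.0002032 , -0.00034145, -0.00065813, -0.00067974,
       -0.00224765,  0.00131835]), 'tau': array([-1.00738682e-04, -5.63411343e+01,  1.22669253e+00, -1.93448532e+01,
        1.11318284e-02,  1.03699465e-02, -6.70961654e-06]), 'eef_pos': array([ 202.31523008, -617.05291015,  230.40093216]), 'tool_rot': array([-3.13970408e+00,  2.95068120e-05,  3.16781604e-01]), 'force': array([-0.3559503 , -0.3139081 ,  0.00126694]), 'torque': array([-0.00886813, -0.00048727,  0.00671417]), 'gripper_force': 0.0, 'width': 85.87131739485078}
[[456.71972135   0.         315.82228328]
 [  0.         456.71972135 240.43423775]
 [  0.           0.           1.        ]] [[ 3.06519430e-03 -9.99882798e-01 -1.49998103e-02]
 [-9.89280697e-01 -8.42104745e-04 -1.46023946e-01]
 [ 1.45994201e-01  1.52866146e-02 -9.89167333e-01]] [-110.47397407  596.23113657  935.5890529 ]
[[454.43605035   0.         313.13689171]
 [  0.         454.43605035 243.79459073]
 [  0.           0.           1.        ]] [[ 0.42915176 -0.90311937 -0.01428888]
 [-0.50001329 -0.22436643 -0.83644869]
 [ 0.75220707  0.36610806 -0.54785893]] [-356.03180696  348.04819982  525.68779859]
```

View pics/top0.png

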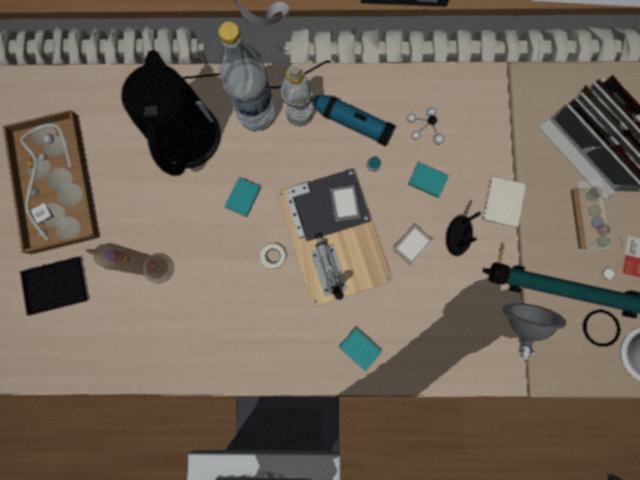

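View pics/scene0.png

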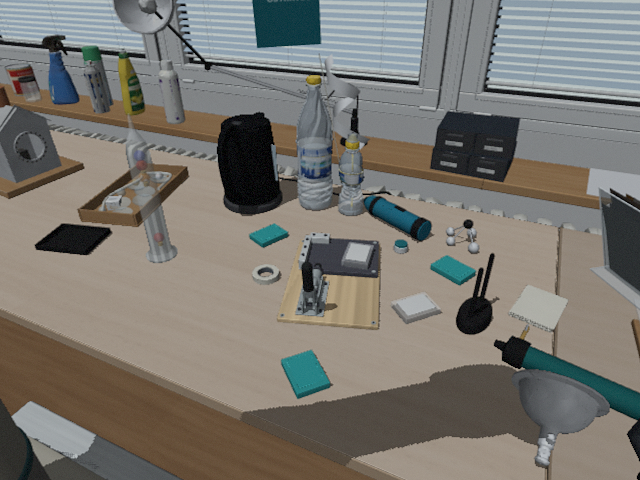

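The top view shows the plywood at about (280–390, 170–302), with the dark seat plate at its upper end. The white-patch block is at (345,203), the clamp at (328,265) and the grip at (337,292). The spare is at (412,243), the tape at (273,256) and the jar at (374,163). I'll enlarge it to get the corners.

Run:
```python
import cv2
a=cv2.imread("pics/top0.png")[160:310,255:435]
a=cv2.convertScaleAbs(a,alpha=1.7,beta=10)
cv2.imwrite("pics/crop1.png",cv2.resize(a,None,fx=4,fy=4,interpolation=cv2.INTER_CUBIC))
```

```text
(no output)
```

View pics/crop1.png

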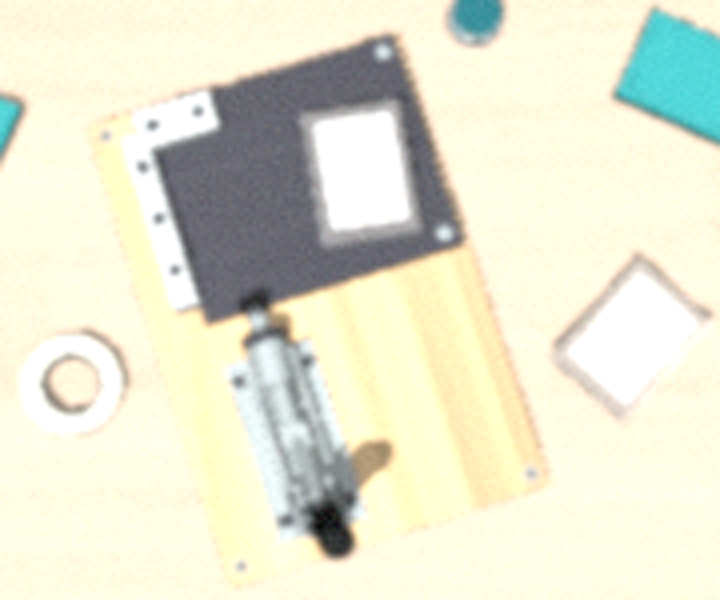

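The crop shows, in its own pixels, plywood corners at (92,122), (233,588) and (548,485), plate corners at (397,36), (465,242) and (207,322), and the block top at (300,115), (400,100), (420,230) and (325,247). I'll fit poses to these.

```bash
cat > h.py <<'E'
import numpy as np, cv2, json
from scipy.optimize import least_squares
from cell import *
def proj(d,X):
    c=np.asarray(X)@np.array(d["R"]).T+d["t"]; p=c@np.array(d["mtx"]).T; return p[:,:2]/p[:,2:]
def T(p,L):  # planar pose x,y,yaw
    L=np.asarray(L,float); c,s=np.cos(p[2]),np.sin(p[2])
    return np.c_[p[0]+c*L[:,0]-s*L[:,1],p[1]+s*L[:,0]+c*L[:,1],L[:,2]]
def fit(d,L,uv,p0):
    r=least_squares(lambda p:(proj(d,T(p,L))-uv).ravel(),p0,x_scale=[10,10,.1]); return r.x,np.abs(r.fun).max()
def infix(f,p):
    c,s=np.cos(f[2]),np.sin(f[2]); v=np.array(p[:2])-f[:2]
    return np.array([c*v[0]+s*v[1],-s*v[0]+c*v[1]])
def crop(uv,o,k=4): return (np.array(uv)+.5)/k-.5+np.array(o)
E
python3 - <<'E'
from h import *
d=get_image("top")
f,e=fit(d,[[119,58,10],[-151,58,10],[-151,-126,10],[115,-122,20],[-11,-122,20],[-11,28,20]],
 crop([[92,122],[233,588],[548,485],[397,36],[465,242],[207,322]],(255,160)),[600,-100,.2])
print("fix",f,e)
b,e=fit(d,[[38,28,34],[38,-28,34],[-38,-28,34],[-38,28,34]],crop([[300,115],[400,100],[420,230],[325,247]],(255,160)),[650,-150,.2])
print("block",b,e,infix(f,b),np.degrees(b[2]-f[2]))
s,e=fit(d,[[0,0,14]],crop([[632,335]],(255,160)),[600,-200,0]);print("spare",infix(f,s))
s,e=fit(d,[[0,0,20]],crop([[476,15]],(255,160)),[600,-200,0]);print("jar",infix(f,s))
g=T(f,[[-126-100*np.sin(np.radians(15)),0,125]]);print("grip",g,(proj(d,g)-[255,160]+.5)*4)
json.dump(list(f),open("fix.json","w"))
E
```

```text
fix [ 6.18638168e+02 -1.11527019e+02  3.00829481e-01] 1.001989039414127
block [ 6.81065418e+02 -1.72554648e+02  1.62088425e-01] 0.9297404680531827 [ 41.540455   -76.78491825] -7.949276938393288
spare [ -85.43297486 -193.46088236]
jar [ 111.62299679 -167.24635264]
grip [[ 473.57712278 -156.53153157  125.        ]] [[340.12876386 551.62491225]]
```

```bash
cat >> h.py <<'E'
f=np.array(json.load(open("fix.json")))
from scipy.spatial.transform import Rotation as Ro
def delta(fx,fy,z,dyaw=np.pi/2):
    s=read_state(); R=Ro.from_euler("xyz",s["tool_rot"]); t=T(f,[[fx,fy,z]])[0]
    G=Ro.from_euler("xyz",[np.pi,0,f[2]+dyaw])
    print("cm",np.round(R.inv().apply(t-s["eef_pos"])/10,2),"rv",np.round((R.inv()*G).as_rotvec(),3))
def st():
    s=read_state(); print(s["clock"],"fixpos",infix(f,s["eef_pos"]).round(1),s["eef_pos"][2].round(1),"F",s["force"].round(1),"w",round(s["width"],1))
E
python3 - <<'E'
from h import *
a,b=get_image("top"),get_image("scene")
P=[np.array(d["mtx"])@np.c_[d["R"],d["t"]] for d in(a,b)]
x=cv2.triangulatePoints(*P,np.array([[490.,271],[532,320],[527,352],[471,208]]).T,np.array([[505.,350],[560,410],[545,455],[490,258]]).T)
print((x[:3]/x[3]).T.round())
delta(41.5,-137,150)
E
```

```text
[[ 533. -485.   21.]
 [ 430. -563.   37.]
 [ 363. -552.   23.]
 [ 654. -426.  108.]]
cm [ 59.24 -21.34   8.11] rv [-1.000e-03 -1.000e-03 -1.555e+00]
```

>>> send_rows:
  series:
    - {"dx": 4.5, "dy": -1.6, "dz": 0.4, "az": -0.14, "hand": 0.65}
    - {"dx": 9, "dy": -3.2, "dz": 0.8, "az": -0.28, "hand": 0.65}
    - {"dx": 13.5, "dy": -4.8, "dz": 1.2, "az": -0.42, "hand": 0.65}
    - {"dx": 18, "dy": -6.4, "dz": 1.6, "az": -0.56, "hand": 0.65}
    - {"dx": 22.5, "dy": -8, "dz": 2, "az": -0.7, "hand": 0.65}
    - {"dx": 27, "dy": -9.6, "dz": 2.4, "az": -0.84, "hand": 0.65}
    - {"dx": 31.5, "dy": -11.2, "dz": 2.8, "az": -0.98, "hand": 0.65}
    - {"dx": 36, "dy": -12.8, "dz": 3.2, "az": -1.12, "hand": 0.65}
    - {"dx": 40.5, "dy": -14.4, "dz": 3.6, "az": -1.26, "hand": 0.65}
    - {"dx": 45, "dy": -16, "dz": 4, "az": -1.4, "hand": 0.65}

```text
invalid input at $.series[0]: expected keys ax, ay, az, dx, dy, dz, hand
```

```bash
python3 -c "
from h import *
st();print(read_state()['qpos'].round(2));delta(41.5,-137,80)"
```

```text
0.25 fixpos [-547.4 -359.8] 230.9 F [-0.1  0.5  0.4] w 85.3
[ 1.19  0.63  0.04  1.52 -0.03  1.   -0.02]
cm [ 59.24 -21.33  15.11] rv [-1.000e-03 -1.000e-03 -1.555e+00]
```

>>> send_rows:
  series:
    - {"ax": 0, "ay": 0, "dx": 4.5, "dy": -1.6, "dz": 0.4, "az": -0.14, "hand": 0.65}
    - {"ax": 0, "ay": 0, "dx": 9, "dy": -3.2, "dz": 0.8, "az": -0.28, "hand": 0.65}
    - {"ax": 0, "ay": 0, "dx": 13.5, "dy": -4.8, "dz": 1.2, "az": -0.42, "hand": 0.65}
    - {"ax": 0, "ay": 0, "dx": 18, "dy": -6.4, "dz": 1.6, "az": -0.56, "hand": 0.65}
    - {"ax": 0, "ay": 0, "dx": 22.5, "dy": -8, "dz": 2, "az": -0.7, "hand": 0.65}
    - {"ax": 0, "ay": 0, "dx": 27, "dy": -9.6, "dz": 2.4, "az": -0.84, "hand": 0.65}
    - {"ax": 0, "ay": 0, "dx": 31.5, "dy": -11.2, "dz": 2.8, "az": -0.98, "hand": 0.65}
    - {"ax": 0, "ay": 0, "dx": 36, "dy": -12.8, "dz": 3.2, "az": -1.12, "hand": 0.65}
    - {"ax": 0, "ay": 0, "dx": 40.5, "dy": -14.4, "dz": 3.6, "az": -1.26, "hand": 0.65}
    - {"ax": 0, "ay": 0, "dx": 45, "dy": -16, "dz": 4, "az": -1.4, "hand": 0.65}

```text
clock: 1.25
eef_pos: [581.5, -324.3, 191.2]
tool_rot: [-3.142, 0.0, 1.722]
force: [0.8, -0.7, -0.2]
width: 29.6
gripper_force: 0.0
```

```bash
python3 -c "
from h import *
st();print(read_state()['qpos'].round(2));delta(41.5,-137,80)"
```

```text
1.25 fixpos [ -98.5 -192.2] 191.2 F [ 0.8 -0.7 -0.2] w 29.6
[ 0.65  0.71 -0.33  1.5   0.26  0.97  0.4 ]
cm [ 7.55 13.02 11.11] rv [-0.     0.    -0.149]
```

>>> send_rows:
  series:
    - {"ax": 0, "ay": 0, "az": -0.075, "dx": 2.5, "dy": 4.3, "dz": 1, "hand": 0.65}
    - {"ax": 0, "ay": 0, "az": -0.15, "dx": 5, "dy": 8.7, "dz": 3, "hand": 0.65}
    - {"ax": 0, "ay": 0, "az": -0.15, "dx": 7.5, "dy": 13, "dz": 6, "hand": 0.65}
    - {"ax": 0, "ay": 0, "az": -0.15, "dx": 7.5, "dy": 13, "dz": 9, "hand": 0.65}
    - {"ax": 0, "ay": 0, "az": -0.15, "dx": 7.5, "dy": 13, "dz": 11, "hand": 0.65}
    - {"ax": 0, "ay": 0, "az": -0.15, "dx": 7.5, "dy": 13, "dz": 11, "hand": 0.65}

```text
clock: 1.85
eef_pos: [695.3, -230.9, 76.8]
tool_rot: [-3.135, -0.004, 1.868]
force: [-0.8, -0.6, -0.7]
width: 29.8
gripper_force: 0.0
```

```bash
python3 -c "
from h import *
st();delta(41.5,-137,25)
d=get_image('scene')['pixels'][180:330,260:440,::-1]
cv2.imwrite('pics/s1.png',cv2.resize(cv2.convertScaleAbs(d,alpha=1.5),None,fx=4,fy=4,interpolation=2))"
```

```text
1.85 fixpos [  37.9 -136.8] 76.8 F [-0.8 -0.6 -0.7] w 29.8
cm [-0.04  0.4   5.18] rv [-0.007 -0.004 -0.003]
```

View pics/s1.png

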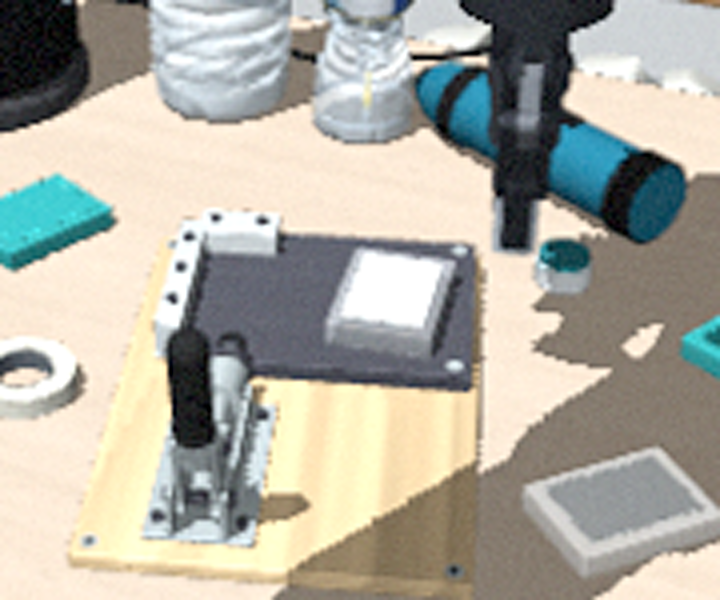

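The fingers (515,245 in the crop) hang beside the open side of the plate. They are clear of the jar (562,265) and of the block (395,300), so I'll descend.

>>> send_rows:
  series:
    - {"ax": -0.005, "ay": -0.003, "az": 0, "dx": 0, "dy": 0.2, "dz": 2, "hand": 0.65}
    - {"ax": -0.005, "ay": -0.003, "az": 0, "dx": 0, "dy": 0.3, "dz": 4, "hand": 0.65}
    - {"ax": -0.005, "ay": -0.003, "az": 0, "dx": 0, "dy": 0.3, "dz": 4.9, "hand": 0.65}
    - {"ax": -0.005, "ay": -0.003, "az": 0, "dx": 0, "dy": 0.3, "dz": 4.9, "hand": 0.65}
    - {"ax": -0.005, "ay": -0.003, "az": 0, "dx": 0, "dy": 0.3, "dz": 4.9, "hand": 0.65}

```text
clock: 2.4
eef_pos: [701.1, -231.8, 32.8]
tool_rot: [3.136, 0.003, 1.866]
force: [0.2, -0.5, 0.2]
width: 29.7
gripper_force: 0.0
```

```bash
python3 -c "
from h import *
st();delta(41.5,-42,26)"
```

```text
2.4 fixpos [  43.1 -139.3] 32.8 F [ 0.2 -0.5  0.2] w 29.7
cm [ 9.73 -0.22  0.65] rv [ 0.005  0.003 -0.005]
```

>>> send_rows:
  series:
    - {"ax": 0.005, "ay": 0.003, "az": -0.005, "dx": 0, "dy": -0.1, "dz": 0.7, "hand": 0.65}
    - {"ax": 0.005, "ay": 0.003, "az": -0.005, "dx": 0, "dy": -0.1, "dz": 0.7, "hand": 0.65}
    - {"ax": 0.005, "ay": 0.003, "az": -0.005, "dx": 0.5, "dy": -0.1, "dz": 0.7, "hand": 0.65}
    - {"ax": 0.005, "ay": 0.003, "az": -0.005, "dx": 1, "dy": -0.1, "dz": 0.7, "hand": 0.65}
    - {"ax": 0.005, "ay": 0.003, "az": -0.005, "dx": 1.5, "dy": -0.1, "dz": 0.7, "hand": 0.65}
    - {"ax": 0.005, "ay": 0.003, "az": -0.005, "dx": 2, "dy": -0.1, "dz": 0.7, "hand": 0.65}
    - {"ax": 0.005, "ay": 0.003, "az": -0.005, "dx": 2.5, "dy": -0.1, "dz": 0.7, "hand": 0.65}
    - {"ax": 0.005, "ay": 0.003, "az": -0.005, "dx": 3, "dy": -0.1, "dz": 0.7, "hand": 0.65}
    - {"ax": 0.005, "ay": 0.003, "az": -0.005, "dx": 3.5, "dy": -0.1, "dz": 0.7, "hand": 0.65}
    - {"ax": 0.005, "ay": 0.003, "az": -0.005, "dx": 4, "dy": -0.1, "dz": 0.7, "hand": 0.65}

```text
clock: 3.4
eef_pos: [688.2, -193.3, 25.3]
tool_rot: [3.141, 0.0, 1.872]
force: [-0.2, -1.0, 1.1]
width: 30.2
gripper_force: 0.3
```

```bash
python3 -c "
from h import *
st();delta(41.5,-42,26)
d=get_image('scene')['pixels'][180:330,260:440,::-1]
cv2.imwrite('pics/s2.png',cv2.resize(cv2.convertScaleAbs(d,alpha=1.5),None,fx=4,fy=4,interpolation=2))"
```

```text
3.4 fixpos [ 42.2 -98.8] 25.3 F [-0.2 -1.   1.1] w 30.2
cm [ 5.68 -0.07 -0.07] rv [0. 0. 0.]
```

View pics/s2.png

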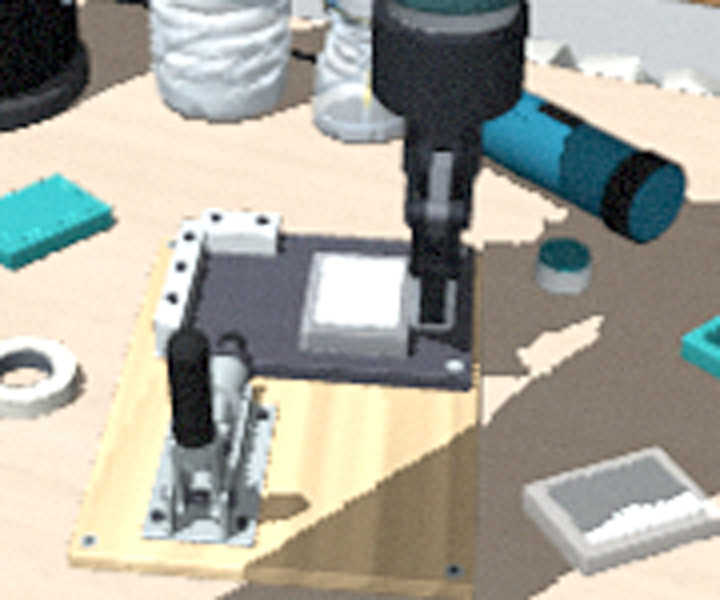

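The block at (355,300) is being pushed and has squared up to the fingers. I'll continue to just short of the fence.

>>> send_rows:
  series:
    - {"ax": 0, "ay": 0, "az": 0, "dx": 0.6, "dy": 0, "dz": 0, "hand": 0.65}
    - {"ax": 0, "ay": 0, "az": 0, "dx": 1.2, "dy": 0, "dz": 0, "hand": 0.65}
    - {"ax": 0, "ay": 0, "az": 0, "dx": 1.8, "dy": 0, "dz": 0, "hand": 0.65}
    - {"ax": 0, "ay": 0, "az": 0, "dx": 2.4, "dy": 0, "dz": 0, "hand": 0.65}
    - {"ax": 0, "ay": 0, "az": 0, "dx": 3, "dy": 0, "dz": 0, "hand": 0.65}
    - {"ax": 0, "ay": 0, "az": 0, "dx": 3.6, "dy": 0, "dz": 0, "hand": 0.65}
    - {"ax": 0, "ay": 0, "az": 0, "dx": 4.2, "dy": 0, "dz": 0, "hand": 0.65}
    - {"ax": 0, "ay": 0, "az": 0, "dx": 4.8, "dy": 0, "dz": 0, "hand": 0.65}
    - {"ax": 0, "ay": 0, "az": 0, "dx": 5.2, "dy": 0, "dz": 0, "hand": 0.65}
    - {"ax": 0, "ay": 0, "az": 0, "dx": 5.2, "dy": 0, "dz": 0, "hand": 0.65}

```text
clock: 4.45
eef_pos: [672.7, -142.6, 25.2]
tool_rot: [-3.141, -0.001, 1.873]
force: [-0.1, 0.5, 0.0]
width: 29.7
gripper_force: 0.0
```

```bash
python3 -c "
from h import *
st()"
```

```text
4.45 fixpos [ 42.4 -45.7] 25.2 F [-0.1  0.5  0. ] w 29.7
```

>>> send_rows:
  series:
    - {"ax": 0, "ay": 0, "az": 0, "dx": 0.2, "dy": 0, "dz": 0, "hand": 0.65}
    - {"ax": 0, "ay": 0, "az": 0, "dx": 0.4, "dy": 0, "dz": 0, "hand": 0.65}
    - {"ax": 0, "ay": 0, "az": 0, "dx": 0.5, "dy": 0, "dz": 0, "hand": 0.65}
    - {"ax": 0, "ay": 0, "az": 0, "dx": 0.5, "dy": 0, "dz": 0, "hand": 0.65}

```text
clock: 4.85
eef_pos: [671.3, -138.9, 25.1]
tool_rot: [-3.141, -0.0, 1.872]
force: [-0.1, -0.8, 1.0]
width: 29.8
gripper_force: 0.0
```

```bash
python3 -c "
from h import *
st()"
```

```text
4.85 fixpos [ 42.2 -41.7] 25.1 F [-0.1 -0.8  1. ] w 29.8
```

>>> send_rows:
  series:
    - {"ax": 0, "ay": 0, "az": 0, "dx": 0.1, "dy": 0, "dz": 0, "hand": 0.65}
    - {"ax": 0, "ay": 0, "az": 0, "dx": 0.2, "dy": 0, "dz": 0, "hand": 0.65}
    - {"ax": 0, "ay": 0, "az": 0, "dx": 0.3, "dy": 0, "dz": 0, "hand": 0.65}
    - {"ax": 0, "ay": 0, "az": 0, "dx": 0.3, "dy": 0, "dz": 0, "hand": 0.65}

```text
clock: 5.25
eef_pos: [670.4, -135.9, 25.2]
tool_rot: [-3.142, -0.0, 1.872]
force: [-0.4, -0.4, 0.0]
width: 29.8
gripper_force: 0.0
```

```bash
python3 -c "
from h import *
st()
d=get_image('scene')['pixels'][180:330,260:440,::-1]
cv2.imwrite('pics/s3.png',cv2.resize(cv2.convertScaleAbs(d,alpha=1.5),None,fx=4,fy=4,interpolation=2))"
```

```text
5.25 fixpos [ 42.3 -38.6] 25.2 F [-0.4 -0.4  0. ] w 29.8
```

View pics/s3.png

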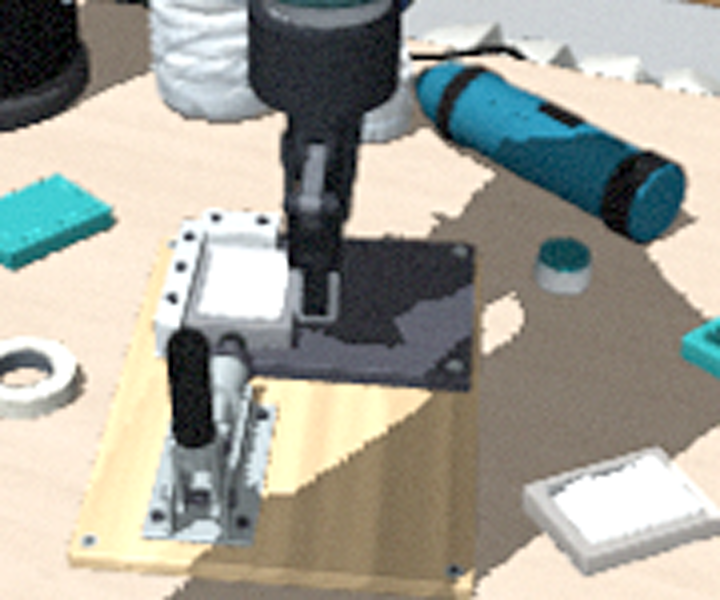

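The block at (245,285) is beside the fence with a small gap, and no contact force shows yet. I'll push on in small steps until it does.

>>> send_rows:
  series:
    - {"ax": 0, "ay": 0, "az": 0, "dx": 0.1, "dy": 0, "dz": 0, "hand": 0.65}
    - {"ax": 0, "ay": 0, "az": 0, "dx": 0.2, "dy": 0, "dz": 0, "hand": 0.65}
    - {"ax": 0, "ay": 0, "az": 0, "dx": 0.2, "dy": 0, "dz": 0, "hand": 0.65}

```text
clock: 5.6
eef_pos: [670.0, -134.2, 25.3]
tool_rot: [3.141, 0.0, 1.872]
force: [0.3, -1.2, -1.0]
width: 29.8
gripper_force: 0.1
```

>>> send_rows:
  series:
    - {"ax": 0, "ay": 0, "az": 0, "dx": 0.1, "dy": 0, "dz": 0, "hand": 0.65}
    - {"ax": 0, "ay": 0, "az": 0, "dx": 0.2, "dy": 0, "dz": 0, "hand": 0.65}
    - {"ax": 0, "ay": 0, "az": 0, "dx": 0.2, "dy": 0, "dz": 0, "hand": 0.65}

```text
clock: 5.9
eef_pos: [670.1, -133.9, 25.5]
tool_rot: [3.14, 0.002, 1.871]
force: [2.9, -3.5, 0.3]
width: 29.7
gripper_force: 2.4
```

>>> send_rows:
  series:
    - {"ax": 0, "ay": 0, "az": 0, "dx": 0.1, "dy": 0, "dz": 0, "hand": 0.65}
    - {"ax": 0, "ay": 0, "az": 0, "dx": 0.15, "dy": 0, "dz": 0, "hand": 0.65}
    - {"ax": 0, "ay": 0, "az": 0, "dx": 0.15, "dy": 0, "dz": 0, "hand": 0.65}

```text
clock: 6.2
eef_pos: [670.1, -133.8, 25.7]
tool_rot: [3.14, 0.004, 1.871]
force: [3.4, -6.2, -0.8]
width: 30.1
gripper_force: 3.5
```

```bash
python3 -c "
from h import *
st()
d=get_image('top')['pixels'][160:260,265:385,::-1]
cv2.imwrite('pics/t4.png',cv2.resize(cv2.convertScaleAbs(d,alpha=1.6),None,fx=6,fy=6,interpolation=2))"
```

```text
6.2 fixpos [ 42.5 -36.6] 25.7 F [ 3.4 -6.2 -0.8] w 30.1
```

View pics/t4.png

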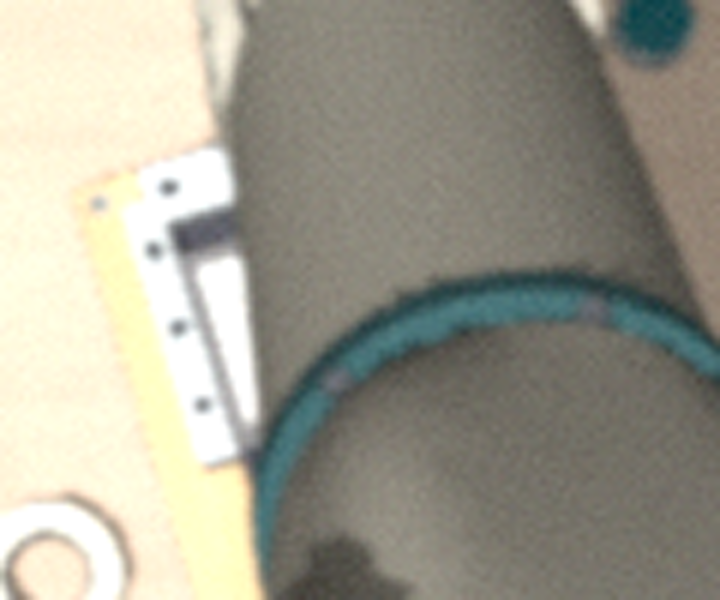

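The block lies flat along the fence, from (185,250) to (250,450), with about 10 mm to the end stop for the plunger to take up. I'll back off, rise and shut the fingers.

>>> send_rows:
  series:
    - {"ax": 0, "ay": 0, "az": 0, "dx": -1, "dy": 0, "dz": 0, "hand": 0.65}
    - {"ax": 0, "ay": 0, "az": 0, "dx": -2.5, "dy": 0, "dz": 0, "hand": 0.65}
    - {"ax": 0, "ay": 0, "az": 0, "dx": -4, "dy": 0, "dz": -1, "hand": 0.65}
    - {"ax": 0, "ay": 0, "az": 0, "dx": -4, "dy": 0, "dz": -5, "hand": 0.65}
    - {"ax": 0, "ay": 0, "az": 0, "dx": -4, "dy": 0, "dz": -9, "hand": 0.8}
    - {"ax": 0, "ay": 0, "az": 0, "dx": -4, "dy": 0, "dz": -13, "hand": 1}
    - {"ax": 0, "ay": 0, "az": 0, "dx": -4, "dy": -2, "dz": -17, "hand": 1}
    - {"ax": 0, "ay": 0, "az": 0, "dx": -4, "dy": -5, "dz": -17, "hand": 1}
    - {"ax": 0, "ay": 0, "az": 0, "dx": -4, "dy": -8, "dz": -17, "hand": 1}
    - {"ax": 0, "ay": 0, "az": 0, "dx": -4, "dy": -8, "dz": -17, "hand": 1}

```text
clock: 7.25
eef_pos: [599.7, -195.9, 195.2]
tool_rot: [-3.136, -0.0, 1.868]
force: [0.3, 0.3, 0.5]
width: 0.2
gripper_force: 0.0
```

```bash
python3 -c "
from h import *
st();delta(-195,0,190);print(read_state()['qpos'].round(2))"
```

```text
7.25 fixpos [-43.1 -75. ] 195.2 F [0.3 0.3 0.5] w 0.2
cm [  7.44 -15.22   0.61] rv [-0.005 -0.    -0.004]
[ 0.49  0.66 -0.36  1.6   0.28  0.93  0.32]
```

>>> send_rows:
  series:
    - {"ax": 0, "ay": 0, "az": 0, "dx": 0, "dy": -4, "dz": 0, "hand": 1}
    - {"ax": 0, "ay": 0, "az": 0, "dx": 1.5, "dy": -8, "dz": 0, "hand": 1}
    - {"ax": 0, "ay": 0, "az": 0, "dx": 3.5, "dy": -12, "dz": 0, "hand": 1}
    - {"ax": 0, "ay": 0, "az": 0, "dx": 5.5, "dy": -15.2, "dz": 0, "hand": 1}
    - {"ax": 0, "ay": 0, "az": 0, "dx": 7.4, "dy": -15.2, "dz": 0.5, "hand": 1}
    - {"ax": 0, "ay": 0, "az": 0, "dx": 7.4, "dy": -15.2, "dz": 3, "hand": 1}
    - {"ax": 0, "ay": 0, "az": 0, "dx": 7.4, "dy": -15.2, "dz": 6, "hand": 1}
    - {"ax": 0, "ay": 0, "az": 0, "dx": 7.4, "dy": -15.2, "dz": 8, "hand": 1}
    - {"ax": 0, "ay": 0, "az": 0, "dx": 7.4, "dy": -15.2, "dz": 8, "hand": 1}

```text
clock: 8.15
eef_pos: [436.0, -166.6, 113.1]
tool_rot: [-3.138, -0.003, 1.872]
force: [-0.1, 0.3, 0.0]
width: 0.0
gripper_force: 0.0
```

```bash
python3 -c "
from h import *
st();delta(-190,0,112)
d=get_image('scene')['pixels'][180:330,260:440,::-1]
cv2.imwrite('pics/s5.png',cv2.resize(cv2.convertScaleAbs(d,alpha=1.5),None,fx=4,fy=4,interpolation=2))"
```

```text
8.15 fixpos [-190.8    1.5] 113.1 F [-0.1  0.3  0. ] w 0.0
cm [-0.15  0.08  0.11] rv [-0.004 -0.003  0.   ]
```

View pics/s5.png

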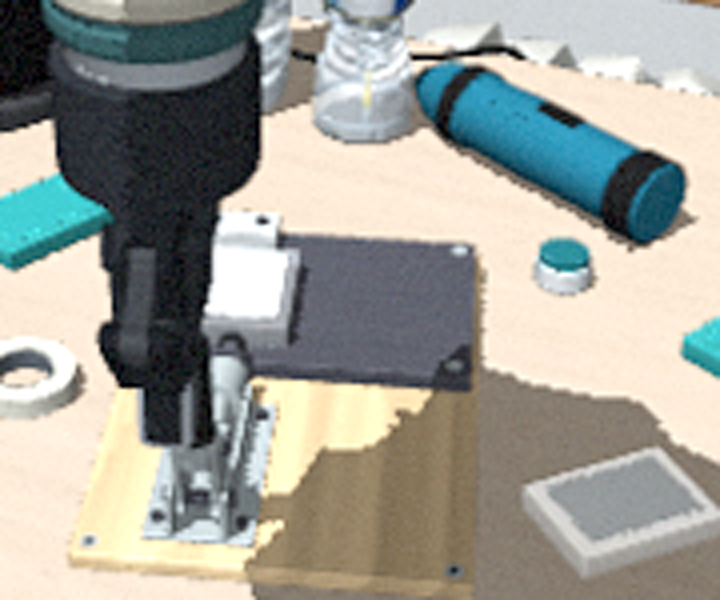

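>>> send_rows:
  series:
    - {"ax": 0, "ay": 0, "az": 0, "dx": -0.1, "dy": 1, "dz": 0.1, "hand": 1}
    - {"ax": 0, "ay": 0, "az": 0, "dx": -0.1, "dy": 2, "dz": 0.2, "hand": 1}
    - {"ax": 0, "ay": 0, "az": 0, "dx": -0.1, "dy": 3, "dz": 0.3, "hand": 1}
    - {"ax": 0, "ay": 0, "az": 0, "dx": -0.1, "dy": 4, "dz": 0.3, "hand": 1}
    - {"ax": 0, "ay": 0, "az": 0, "dx": -0.1, "dy": 4.8, "dz": 0.3, "hand": 1}
    - {"ax": 0, "ay": 0, "az": 0, "dx": -0.1, "dy": 5.6, "dz": 0.3, "hand": 1}
    - {"ax": 0, "ay": 0, "az": 0, "dx": -0.1, "dy": 6.3, "dz": 0.3, "hand": 1}
    - {"ax": 0, "ay": 0, "az": 0, "dx": -0.1, "dy": 7, "dz": 0.5, "hand": 1}
    - {"ax": 0, "ay": 0, "az": 0, "dx": -0.1, "dy": 7.7, "dz": 0.7, "hand": 1}
    - {"ax": 0, "ay": 0, "az": 0, "dx": -0.1, "dy": 8.4, "dz": 0.9, "hand": 1}

```text
clock: 9.2
eef_pos: [518.2, -143.2, 105.9]
tool_rot: [-3.141, -0.0, 1.872]
force: [-0.7, 0.4, -0.4]
width: 0.7
gripper_force: 0.1
```

```bash
python3 -c "
from h import *
st()
d=get_image('scene')['pixels'][180:330,260:440,::-1]
cv2.imwrite('pics/s6.png',cv2.resize(cv2.convertScaleAbs(d,alpha=1.5),None,fx=4,fy=4,interpolation=2))"
```

```text
9.2 fixpos [-105.3   -0.4] 105.9 F [-0.7  0.4 -0.4] w 0.7
```

View pics/s6.png

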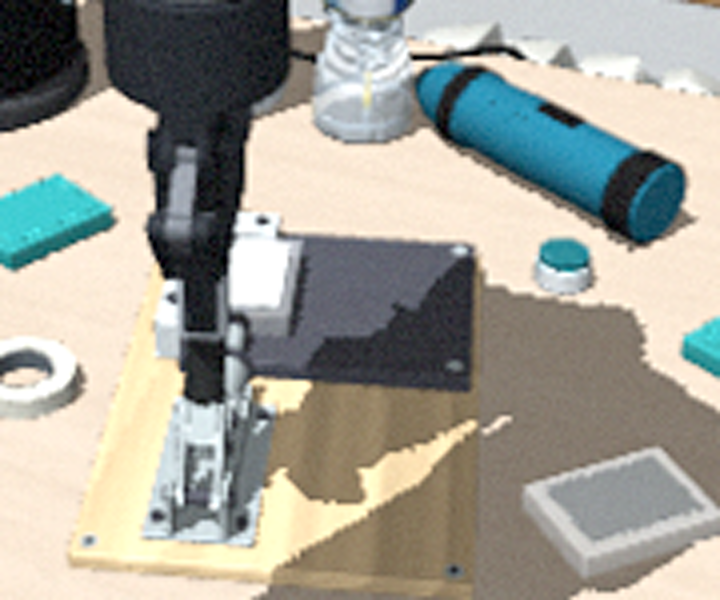

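The lever is swung over ahead of the finger (grip at about (205,370)), and the block has moved nearer the stop. I'll continue along the arc.

>>> send_rows:
  series:
    - {"ax": 0, "ay": 0, "az": 0, "dx": 0, "dy": 0.6, "dz": 0.4, "hand": 1}
    - {"ax": 0, "ay": 0, "az": 0, "dx": 0, "dy": 1.2, "dz": 0.8, "hand": 1}
    - {"ax": 0, "ay": 0, "az": 0, "dx": 0, "dy": 1.7, "dz": 1.2, "hand": 1}
    - {"ax": 0, "ay": 0, "az": 0, "dx": 0, "dy": 2.1, "dz": 1.5, "hand": 1}
    - {"ax": 0, "ay": 0, "az": 0, "dx": 0, "dy": 2.4, "dz": 1.8, "hand": 1}
    - {"ax": 0, "ay": 0, "az": 0, "dx": 0, "dy": 2.7, "dz": 2.2, "hand": 1}
    - {"ax": 0, "ay": 0, "az": 0, "dx": 0, "dy": 3, "dz": 2.5, "hand": 1}
    - {"ax": 0, "ay": 0, "az": 0, "dx": 0, "dy": 3.2, "dz": 2.8, "hand": 1}

```text
clock: 10.05
eef_pos: [548.8, -133.6, 77.9]
tool_rot: [3.141, 0.0, 1.872]
force: [0.6, 0.6, 1.5]
width: -0.0
gripper_force: 0.6
```

```bash
python3 -c "
from h import *
st()"
```

```text
10.05 fixpos [-73.3  -0.4] 77.9 F [0.6 0.6 1.5] w -0.0
```

Next, down through the dead point, with some overshoot to be stopped by force.

>>> send_rows:
  series:
    - {"ax": 0, "ay": 0, "az": 0, "dx": 0, "dy": 0.2, "dz": 0.3, "hand": 1}
    - {"ax": 0, "ay": 0, "az": 0, "dx": 0, "dy": 0.4, "dz": 0.6, "hand": 1}
    - {"ax": 0, "ay": 0, "az": 0, "dx": 0, "dy": 0.6, "dz": 0.9, "hand": 1}
    - {"ax": 0, "ay": 0, "az": 0, "dx": 0, "dy": 0.6, "dz": 1.0, "hand": 1}

```text
clock: 10.45
eef_pos: [554.0, -131.8, 67.6]
tool_rot: [-3.141, -0.0, 1.872]
force: [0.0, 0.0, -0.7]
width: 0.0
gripper_force: 0.0
```

```bash
python3 -c "
from h import *
st()"
```

```text
10.45 fixpos [-67.8  -0.2] 67.6 F [ 0.   0.  -0.7] w 0.0
```

>>> send_rows:
  series:
    - {"ax": 0, "ay": 0, "az": 0, "dx": 0, "dy": 0, "dz": 0.2, "hand": 1}
    - {"ax": 0, "ay": 0, "az": 0, "dx": 0, "dy": 0, "dz": 0.3, "hand": 1}
    - {"ax": 0, "ay": 0, "az": 0, "dx": 0, "dy": 0, "dz": 0.3, "hand": 1}

```text
clock: 10.75
eef_pos: [553.9, -132.1, 65.1]
tool_rot: [-3.141, -0.0, 1.872]
force: [-0.9, -0.2, -0.2]
width: -0.0
gripper_force: 0.0
```

>>> send_rows:
  series:
    - {"ax": 0, "ay": 0, "az": 0, "dx": 0, "dy": 0, "dz": -4, "hand": 1}
    - {"ax": 0, "ay": 0, "az": 0, "dx": 0, "dy": 0, "dz": -8, "hand": 1}
    - {"ax": 0, "ay": 0, "az": 0, "dx": -2, "dy": -4, "dz": -12, "hand": 1}
    - {"ax": 0, "ay": 0, "az": 0, "dx": -6, "dy": -7, "dz": -14, "hand": 1}
    - {"ax": 0, "ay": 0, "az": 0, "dx": -10, "dy": -9, "dz": -14, "hand": 1}
    - {"ax": 0, "ay": 0, "az": 0, "dx": -14, "dy": -9, "dz": -14, "hand": 1}
    - {"ax": 0, "ay": 0, "az": 0, "dx": -18, "dy": -9, "dz": -14, "hand": 1}
    - {"ax": 0, "ay": 0, "az": 0, "dx": -20, "dy": -9, "dz": -14, "hand": 1}
    - {"ax": 0, "ay": 0, "az": 0, "dx": -20, "dy": -9, "dz": -14, "hand": 1}

```text
clock: 11.65
eef_pos: [526.9, -353.9, 204.8]
tool_rot: [-3.141, 0.002, 1.866]
force: [0.1, -0.6, 0.1]
width: -0.0
gripper_force: 0.0
```

```bash
python3 -c "
from h import *
st()
o=[get_image('scene')['pixels'][210:330,270:370,::-1],get_image('top')['pixels'][165:285,275:375,::-1]]
d=np.hstack(o)
cv2.imwrite('pics/s7.png',cv2.resize(cv2.convertScaleAbs(d,alpha=1.5),None,fx=4,fy=4,interpolation=2))"
```

```text
11.65 fixpos [-159.5 -204.3] 204.8 F [ 0.1 -0.6  0.1] w -0.0
```

View pics/s7.png

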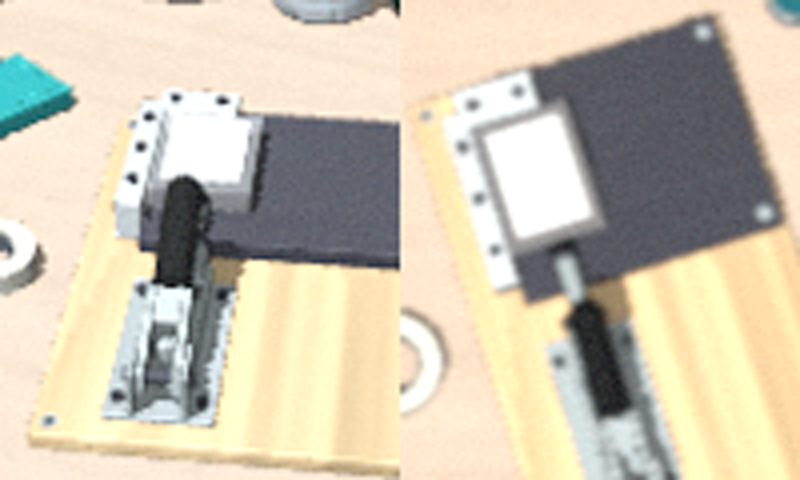

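The lever lies forward and stays down (grip end at (585,310)). The block is against both the end stop and the fence, and the plunger touches it at (563,248). I'll do one numeric check.

```bash
python3 -c "
from h import *
d=get_image('top');o=(275,165)
b,e=fit(d,[[38,28,34],[38,-28,34],[-38,-28,34],[-38,28,34]],crop([[73,133],[163,100],[207,222],[117,253]],o),[650,-100,.3])
print(infix(f,b),np.degrees(b[2]-f[2]),e)
for q in(1.2,1.449): print(q,(proj(d,T(f,[[-126+r*np.cos(1.833-q),0,28+r*np.sin(1.833-q)] for r in (109.5,50)]))-o+.5)*4)
"
```

```text
[51.64293963  0.9055797 ] 2.653518535068695 1.308190931635778
1.2 [[190.13678315 316.37952923]
 [217.34360436 412.58244091]]
1.449 [[182.7071401  298.69266836]
 [213.67406619 403.46954425]]
```

Position and lever match the lock, but the hand-picked corners leave the yaw uncertain. I'll measure it on a rectified image instead.

```bash
python3 -c "
from h import *
d=get_image('top')
xs=np.arange(-10,110,.5);ys=np.arange(-45,60,.5);X,Y=np.meshgrid(xs,ys)
uv=proj(d,T(f,np.c_[X.ravel(),Y.ravel(),0*X.ravel()+34])).astype(np.float32).reshape(*X.shape,2)
g=cv2.remap(cv2.cvtColor(d['pixels'],cv2.COLOR_RGB2GRAY),uv,None,cv2.INTER_CUBIC).astype(float)
def edge(x,lo,hi,mode):
    m=(ys>=lo)&(ys<=hi);p=cv2.GaussianBlur(g,(9,9),2)[m][:,np.argmin(abs(xs-x))]
    dd=np.gradient(p)*mode;i=dd.argmax();return ys[m][i]
for n,lo,hi,mo,xr in(('patch+y',10,25,-1,(28,76)),('patch-y',-28,-10,1,(28,76)),('block-y',-36,-24,1,(20,84)),('fence in',22,34,1,(20,80)),('fence out',40,56,-1,(5,95))):
    xx=np.arange(*xr,3);e=np.array([edge(x,lo,hi,mo) for x in xx]);k=np.polyfit(xx,e,1);print(n,e,'deg',np.degrees(np.arctan(k[0])).round(2))
print(g[(ys>=10)&(ys<=40)][::4][:,[60,100,140,170]].astype(int).T)
"
```

```text
patch+y [23.5 23.  23.5 23.  23.  23.5 23.5 23.5 23.5 23.5 23.5 23.5 23.5 23.5
 23.5 24. ] deg 0.62
patch-y [-20.  -20.5 -20.5 -20.  -20.  -20.  -19.5 -19.5 -19.5 -19.5 -19.5 -19.5
 -20.  -19.  -19.5 -19.5] deg 1.21
block-y [-25.  -25.  -24.  -24.  -24.  -24.  -24.  -24.5 -25.5 -24.5 -24.  -25.5
 -25.  -25.  -25.  -25.  -24.  -24.  -24.  -24.  -24.  -24. ] deg 0.29
fence in [29.  29.5 30.  30.  29.5 30.  29.5 30.  30.  29.5 29.5 29.5 30.  30.
 30.5 30.5 30.5 30.5 30.  29.5] deg 0.71
fence out [41.  41.  42.  42.5 56.  56.  56.  42.  42.  42.  41.  41.5 42.5 44.5
 50.  56.  49.5 42.  42.  43.  42.  42.  43.  44.5 44.5 47.5 48.  49.5
 55.5 42.5] deg 0.9
[[116 116 116 114 118 115 110 107 104 115 134 139 110  86 107 146]
 [194 195 195 197 196 188 166 133 108 115 143 167 180 182 182 180]
 [195 195 197 198 197 192 170 137 111 114 141 165 176 176 177 176]
 [195 194 195 194 190 188 174 138 111 113 134 153 162 154 158 168]]
```

The block and fence edges are parallel to within about 0.2–0.5°, so the block is seated and clamped.

```bash
python3 -c "
from cell import *
print(finish_job())"
```

```text
the job is handed in; nothing more can be done
None
```

The job is handed in: the block was pushed flat against the side fence, the lever was pushed over into lock, and the plunger holds the block against the end stop, with the spare block, tape ring and jar never touched.

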